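# Shut the cupboard and bring the pump bottle round on the linen-closet carousel

### The arm

A 6-joint arm with a two-finger parallel gripper is mounted at the origin on the work surface. World frame = base frame: x ahead of the robot, y to its left, z up, the work surface at z = 0. Lengths are in m, angles in rad, forces in N, time in s.
With the tool pointing down it reaches from about 0.35 to 1 m from the base axis. Payload 7.1 kg.
Tool frame: the origin (TCP) lies between the finger pads, 19 mm behind the fingertips; this is the grasp point; z points along the fingers, y is the line along which they close (so a half turn about z gives the same grasp; the last joint's range is limited). The gripper opens to 85 mm and grips with 20 to 120 N. Pads are 22 mm wide; open, the fingers measure 114 mm over their backs; the gripper's body (76 mm by 85 mm) begins 54 mm behind the grasp point. The pads swing forward as they close: fully open they stand 13 mm farther back than shut.
Start: joints at [-1.124, 0.423, 1.63, -0, 1.089, -0.019], TCP at [0.281, -0.558, 0.25] pointing down, gripper open.
Joint ranges: [-3, 3], [-0.9, 2.11], [0.09, 2.58], [-1.31, 4.45], [0.11, 2.69], [-2.54, 2.54]. Speed limits (rad/s): [2.39, 2.39, 3.01, 3.14, 3.14, 3.14].

### API

Orientations are given as a unit quaternion [w, x, y, z].
In Python, from workcell import monitor, vision, workorder gives the robot as it stands. The module is installed in compiled form; this text tells all that it offers.
- The arm moves only by the shell command python3 -m jog 'ROWS' [FORCE]. ROWS is JSON, a list of rows, each an object of numbers: "claw": the closure in counts, from 0 (fully open) to 255 (shut); "tx", "ty", "tz": the shift along the tool's x, y, z in m; "turn": the turn about the tool's z in rad. A call has exactly 5 rows; each row shifts and turns the commanded pose from where the row before left it, along the tool's axes as they then stand; what a row does not reach is not made up. A row lasts 1/8 s, in which the tool goes at most 62.5 mm and 10.7 degrees, less where a joint would pass 70% of its speed; a pose out of reach is approached as far as the arm can. A call is refused whole if a number of a shift passes 0.0625 or a number of a turn 0.188, either way. A call with a gripper value outside its range is refused whole. The fingers move at their own pace and stop on an object; FORCE is the grip in N (left out, the last holds). Time passes only in rows, so rows that do not move let the fingers close, or fill a call up. It gives the time, the measured TCP pose, the force, the opening and the grip force at its end, in the units of the state.
- monitor.get_state(): the state, without advancing time (a new reading comes with each control period).
- vision.capture(name): name is "scene" or "side" or "wrist"; returns a dict with "color" (400x640x3 uint8, blue, green, red), "depth" (400x640 float32, m along the optical axis (not along the pixel's ray), 0 where there is no reading), "mtx" (3x3 intrinsics, pixels), "R" (3x3) and "t" (3): a world point X has camera coordinates R X + t. Camera axes: x right, y down, z forward; pixel columns grow to the right and rows downward; lengths in m; the calibration is good to about 2 mm. A picture is of the moment at which its call begins.
- workorder.finish_job(): hands the job in; it is judged then, once.
The state is a dict: "time_s": time; "joint_positions": joint angles; "qvel": joint speeds; "joint_torque": joint torques, N m; "eef_pos": TCP position; "orientation": TCP orientation; "wrist_force": force on the tool from outside, world axes, zero at the start; "moment": the same for the moment, N m; "opening": finger opening in m; "gripper_force": force on a finger pad.
Only numpy, scipy, OpenCV 4.12 (cv2) and the standard library are available. Lean on these libraries where they do the work, as an engineer would, in place of code of your own. Each camera call takes 0.05 s, during which the arm holds its last target. There are 200 camera calls.

### The job

The small cupboard's door has been left swung open across the front of the carousel beside it: push the door fully shut so that its catch holds it. Then, gripping only the wooden carrying handle, turn the carousel smoothly until the pump bottle stands squarely at the front (the side the shut cupboard door faces), without touching or upsetting any of its containers or shifting the other things on the counter. Finish with the handle still gripped, holding the carousel still with the pump bottle at the front so that I can use it.

Things in the scene. Friction and masses are not known exactly. Their poses are not given: they have to be found in the camera images.
- cupboard: cream counter-top cupboard with a grey top, fixed, 170 mm deep (x) by 220 mm wide (y) by 290 mm high. Origin: centre of its underside on the counter. Its own -x axis is the front, the way its shut door faces; the robot stands on that side.
- door (a joint): angle of the cupboard's cream raised-panel door about its upright hinge, rad: 0 shut and seated on its catch, growing as it opens (starts at 1.7 to 2.1). Light friction: it stays where it is left. A sprung roller catch inside resists over about the last 0.08 rad (some 5 to 12 N at the push point), then pulls the door home and holds it at 0.
- door_hinge (a point): point on the door's upright hinge axis, level with the door's top edge, 274 mm above the counter. The axis lies at the cupboard's edge next to the carousel, in the middle of the door's thickness. The door is 18 mm thick, 214 mm wide from hinge to free edge and stands from 24 to 274 mm above the counter; shut, it extends from the hinge along the cupboard's -y axis.
- door_top (a point): point on the top edge of the door's outer face (the face to push), 140 mm from the hinge. Shut, that face looks along the cupboard's -x axis; open past a right angle it looks towards the carousel. A round knob stands 29 mm off this face, 18 mm from the free edge, 149 mm above the counter.
- carousel: black round foot of the carousel, fixed on the counter beside the cupboard on its hinge side (+y). Origin: centre of its underside; the carousel turns about the upright axis through it. Its -x axis is parallel to the cupboard's -x axis and points to the front; it does not turn with the tray.
- turntable: the turning part of the carousel: round wooden tray 230 mm across with a low rim (inner floor 22 mm, rim top 36 mm above the counter), steel centre post 16 mm thick, wooden handle. Origin on the axis, 14 mm above the counter. It turns freely either way without stops and coasts a little if let go moving; the four containers just stand on it, ride with it and topple if it is jerked.
- handle (a point): centre of the carrying handle, on the carousel's axis 210 mm above the counter: an upright rounded wooden slab 64 mm long (along the turntable's x axis), 14 mm thick (along its y axis) and 36 mm high (192 to 228 mm above the counter). All four containers stay below 162 mm.
- pump_bottle: white round bottle 52 mm across with a pump head and bent spout, 138 mm high, standing loose on the tray about 50 to 80 mm from its axis. Origin: centre of its underside. Only its place round the tray matters, not where the spout points.
- lidded_jar: low glass jar with a flat steel lid, 56 mm across, 78 mm high, loose on the tray; origin: centre of its underside.
- cap_bottle: white round bottle with a plain flat cap and no pump, 52 mm across, 116 mm high, loose on the tray; origin: centre of its underside.
- square_tin: square metal tin 42 by 42 mm, 94 mm high, loose on the tray; origin: centre of its underside.
- candle: bystander: candle in an amber glass 72 mm across, 75 mm high, on the counter left of the carousel; origin: centre of its underside.
- tissue_box: bystander: tissue box 115 by 115 mm, 125 mm high, on the counter to the right, nearer the robot than the cupboard; origin: centre of its underside.
- detergent: bystander: orange detergent bottle 85 by 150 mm, 250 mm high, on the counter right of the cupboard; origin: centre of its underside.
Things that resemble listed ones, but are neither listed nor needed, are in the scene too. What is shaped like the carousel but orange is not meant. What is shaped like the lidded_jar but blue is not meant.

How it is judged:
On the way:
1. the cupboard door is pushed shut and held by its catch (value of joint door below 0.02 rad), for 0.3 s.
At the end, for the whole second after the job is handed in: Door within 0.02 rad of shut; pump bottle upright on the tray, its centre 35 to 100 mm ahead of the carousel's axis and within 17 mm sideways; other containers upright; fingers grip the handle (over 3 N, TCP within 35 mm of its centre); tray still (under 0.08 rad/s) (value of joint door below 0.02 rad and y of pump_bottle in the frame of carousel between -0.017 and 0.017 m and x of pump_bottle in the frame of carousel between -0.1 and -0.035 m and z of pump_bottle in the frame of carousel between 0.015 and 0.03 m and angle between each of pump_bottle, lidded_jar, cap_bottle, square_tin's own z axis and vertical below 0.15 rad and angular speed of turntable below 0.08 rad/s and contact force between the fingers and turntable above 3 N and distance between the grasp point and handle below 0.035 m); the arm keeps its last pose, push and grip.
It fails at once if a container on the carousel is touched by the robot (contact force between any of the fingers, the arm and pump_bottle above 1 N or contact force between any of the fingers, the arm and lidded_jar above 1 N or contact force between any of the fingers, the arm and cap_bottle above 1 N or contact force between any of the fingers, the arm and square_tin above 1 N).
It fails at once if a container on the carousel is upset (tilted over 0.35 rad) (angle between any of pump_bottle, lidded_jar, cap_bottle, square_tin's own z axis and vertical above 0.35 rad).
It fails at once if the candle, the tissue box or the detergent bottle is shifted by more than 30 mm (distance of any of candle, tissue_box, detergent from where it was at the start of the episode above 0.03 m).
It fails at once if the carousel is taken hold of while the door still stands open (value of joint door above 0.1 rad and contact force between any of the fingers, the arm and turntable above 1 N).
It fails at once if the carousel is touched elsewhere than at its handle (distance between the grasp point and handle above 0.06 m and contact force between any of the fingers, the arm and turntable above 1 N).
It also fails if it takes over 72 s, if anything falls off the work surface, if the arm or the gripper's body presses on something with over 40 N, if the wrist force passes 120 N, or if a joint passes its speed limit or range.

## Working session

There is one attempt and no reset: what is moved stays moved. The work goes in short steps, Python scripts to look and compute and a shell command to move; the robot and the scene stay as the last step left them, time stands still between calls to the robot, and variables do not carry over. Pictures are saved under pics/ and viewed, at most 10 in all, crops included, and the job is handed in when it is done.

```bash
mkdir -p pics
cat > h.py <<'E'
import numpy as np, cv2
from workcell import monitor, vision, workorder
def cap(n,fn=None):
    c=vision.capture(n)
    if fn: cv2.imwrite('pics/'+fn,c['color'])
    np.savez('/tmp/'+n+'.npz',**c)
    return c
def cloud(c):
    d=c['depth'];v,u=np.mgrid[:d.shape[0],:d.shape[1]]
    K=c['mtx'];p=np.stack([(u-K[0,2])/K[0,0]*d,(v-K[1,2])/K[1,1]*d,d],-1)
    w=(p-c['t'])@c['R']
    w[d==0]=np.nan
    return w
E
python3 - <<'E'
from h import *
for n in('scene','side'):
    c=cap(n,n+'0.png'); print(n,-c['R'].T@c['t'])
s=monitor.get_state();print(s)
E
```

```text
scene [0.15026177 0.21424069 1.56350147]
side [0.87511936 0.1019952  1.27407618]
{'time_s': 0.1, 'joint_positions': array([-1.12395881e+00,  4.23741726e-01,  1.63061380e+00,  5.98043248e-06,
        1.08856368e+00, -1.89767778e-02]), 'qvel': array([ 3.62698070e-04, -2.07670458e-03, -1.98332577e-03, -1.52445202e-03,
        2.37711626e-03, -6.54713025e-06]), 'joint_torque': array([-1.18790787e-03, -5.58427942e+01, -2.82445103e+01, -1.21857593e-04,
        3.06247697e-03,  1.89466397e-05]), 'eef_pos': array([ 0.28055878, -0.55797903,  0.24933747]), 'orientation': array([-6.48716422e-04,  9.72999623e-01,  2.30805747e-01, -1.38226705e-04]), 'wrist_force': array([-0.16697278, -0.30085014, -0.16593948]), 'moment': array([ 0.01663427, -0.00140971,  0.03327847]), 'gripper_force': 0.0, 'opening': 0.084686599803999}
```

View pics/scene0.png

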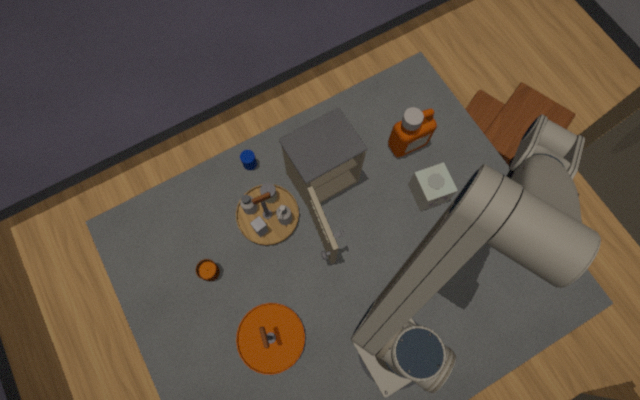

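View pics/side0.png

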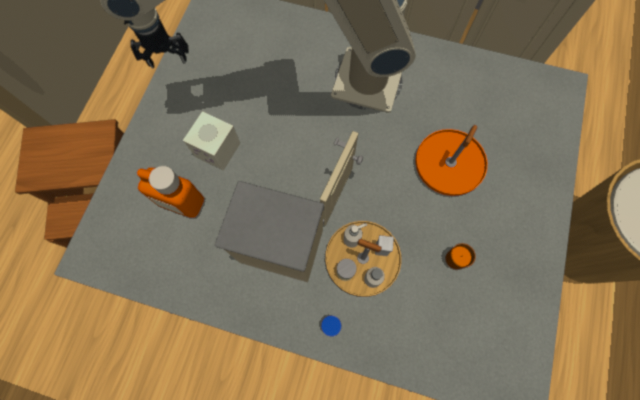

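The scene view shows the cupboard at (325,150), its door running from (313,190) to (335,255) and the carousel at (268,214). In the side view these are at (270,225), (322,200) to (355,135) and (362,258). Next I'll take measurements.

Run:
```python
from h import *
P=[];
for n in('scene','side'):
    c=dict(np.load('/tmp/'+n+'.npz')); w=cloud(c)
    P.append(w)
    u0,v0=((230,180) if n=='scene' else (312,205))
    print(n,'cup',w[150,325] if n=='scene' else w[225,270],'car',w[214,268] if n=='scene' else w[258,362])
    cr=c['color'][v0:v0+100,u0:u0+130]
    cv2.imwrite(f'pics/{n}_crop.png',cv2.resize(cr,None,fx=4.6,fy=3*4.6/3,interpolation=cv2.INTER_CUBIC)[:, :600])
    z=w[...,2]
    big=np.zeros(z.shape,np.uint8)
    m=(z>.282)&(z<.30)&(w[...,0]>.4)
    nl,lab,st,ce=cv2.connectedComponentsWithStats(m.astype(np.uint8))
    k=1+np.argmax(st[1:,4]); q=w[lab==k][:,:2]
    r=cv2.minAreaRect((q*1000).astype(np.float32)); print('cup',r,'\n',cv2.boxPoints(r).round(), np.median(w[lab==k][:,2]))
    m=(z>.264)&(z<.281)&(w[...,0]>.3)
    nl,lab,st,ce=cv2.connectedComponentsWithStats(m.astype(np.uint8))
    for k in range(1,nl):
        if st[k,4]>40:
            q=w[lab==k];r=cv2.minAreaRect((q[:,:2]*1000).astype(np.float32)); print('z274',st[k],cv2.boxPoints(r).round().tolist(),q[:,2].mean())
```

```text
scene cup [ 0.64199981 -0.09976677  0.28972299] car [0.62060841 0.14572832 0.04409851]
cup ((663.9351806640625, -103.79525756835938), (180.11709594726562, 230.31161499023438), 1.1844522953033447) 
 [[ 572.    9.]
 [ 576. -221.]
 [ 756. -217.]
 [ 752.   13.]] 0.29033155091335117
z274 [  0   0 109  47 456] [[1563.0, 284.0], [1580.0, 284.0], [1580.0, 689.0], [1564.0, 689.0]] 0.2722777921181425
z274 [308 187  31  64 414] [[350.0, 21.0], [561.0, -8.0], [563.0, 11.0], [352.0, 40.0]] 0.2735958858400848
side cup [ 0.67026739 -0.09955816  0.29020211] car [0.63856304 0.14643927 0.05810395]
cup ((667.4708862304688, -102.13008117675781), (178.53671264648438, 229.95716857910156), 1.0931389331817627) 
 [[ 576.   11.]
 [ 580. -219.]
 [ 759. -215.]
 [ 755.   15.]] 0.289627241444804
z274 [320 131  38  72 544] [[354.0, 23.0], [566.0, -7.0], [569.0, 12.0], [357.0, 42.0]] 0.2728695784884997
```

Run:
```python
import cv2,numpy as np
a=cv2.imread('pics/scene_crop.png');b=cv2.imread('pics/side_crop.png')
a=cv2.resize(a,(398,400));b=cv2.resize(b,(398,400));cv2.imwrite('pics/crops.png',np.hstack([a,b]))
```

```text
(no output)
```

View pics/crops.png

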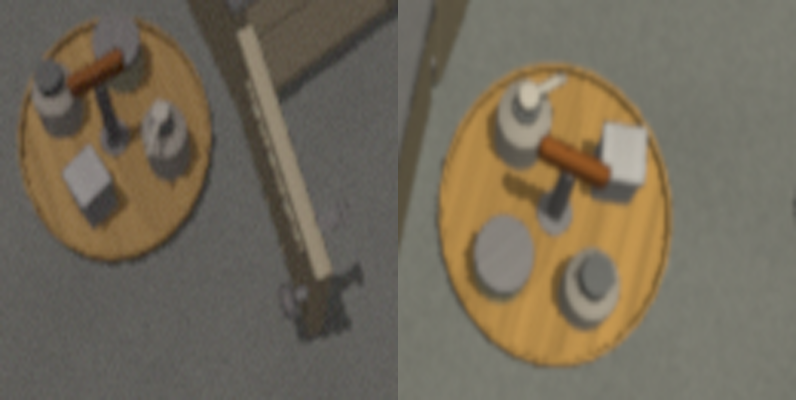

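Both crops show the pump bottle (spouted head) at scene (282,211) and side (354,229), on the robot's right side of the tray. The square tin, capped bottle and jar are the other three, and the brown handle is above the post.

Run:
```python
from h import *
A=[]
for n in('scene','side'):
    c=dict(np.load('/tmp/'+n+'.npz')); w=cloud(c)
    q=w.reshape(-1,3); col=c['color'].reshape(-1,3).astype(int)
    m=np.isfinite(q[:,0])&(np.hypot(q[:,0]-.64,q[:,1]-.145)<.16); q=q[m]; col=col[m]
    t=q[(q[:,2]>.015)&(q[:,2]<.045)]
    print(n,'tray',cv2.minEnclosingCircle((t[:,:2]*1000).astype(np.float32)),cv2.minAreaRect((t[:,:2]*1000).astype(np.float32))[:2])
    h=q[(q[:,2]>.18)&(q[:,2]<.235)&(q[:,1]>.06)]
    r=cv2.minAreaRect((h[h[:,2]>.218][:,:2]*1000).astype(np.float32));print('handle',len(h),r,h[:,2].max(),cv2.boxPoints(r).round().tolist())
    A.append(q)
q=np.vstack(A)
for lo,hi in((.12,.15),(.105,.12),(.085,.1),(.07,.085),(.06,.07),(.04,.06)):
    s=q[(q[:,2]>lo)&(q[:,2]<hi)]
    from scipy.cluster.hierarchy import fcluster,linkage
    if len(s)>3:
        l=fcluster(linkage(s[:,:2]),.008,'distance')
        for k in set(l):
            if (l==k).sum()>8: x=s[l==k]; print(lo,hi,(l==k).sum(),x[:,:2].min(0).round(3),x[:,:2].max(0).round(3),x.mean(0).round(3))
```

```text
scene tray ((636.1572875976562, 124.1489028930664), 139.57412719726562) ((626.0108032226562, 132.31153869628906), (257.3884582519531, 228.78707885742188))
handle 129 ((625.4093017578125, 147.33738708496094), (62.06903839111328, 15.308462142944336), 82.15363311767578) 0.23226880290685187 [[614.0, 118.0], [629.0, 116.0], [637.0, 177.0], [622.0, 179.0]]
side tray ((638.3878173828125, 125.33480072021484), 140.16494750976562) ((631.37158203125, 134.9102325439453), (228.15696716308594, 256.560546875))
handle 183 ((630.9008178710938, 149.67820739746094), (62.992313385009766, 14.176484107971191), 83.98590850830078) 0.23209226744530087 [[621.0, 119.0], [635.0, 118.0], [641.0, 180.0], [627.0, 182.0]]
0.12 0.15 112 [0.548 0.004] [0.724 0.014] [0.633 0.007 0.136]
0.12 0.15 171 [0.663 0.178] [0.699 0.208] [0.681 0.193 0.136]
0.12 0.15 63 [0.563 0.082] [0.598 0.114] [0.584 0.1   0.13 ]
0.12 0.15 13 [0.631 0.142] [0.639 0.156] [0.636 0.148 0.134]
0.12 0.15 12 [0.619 0.141] [0.625 0.155] [0.621 0.148 0.137]
0.105 0.12 34 [0.622 0.005] [0.716 0.009] [0.669 0.007 0.114]
0.105 0.12 24 [0.549 0.004] [0.
[... 1471 characters left out ...]
665 0.128] [0.66  0.112 0.064]
0.04 0.06 23 [0.554 0.004] [0.607 0.014] [0.582 0.007 0.049]
0.04 0.06 45 [0.615 0.004] [0.723 0.009] [0.669 0.007 0.049]
0.04 0.06 20 [0.654 0.086] [0.669 0.129] [0.661 0.108 0.05 ]
0.04 0.06 9 [0.702 0.088] [0.714 0.113] [0.71  0.1   0.051]
0.04 0.06 28 [0.653 0.168] [0.678 0.217] [0.66  0.193 0.05 ]
0.04 0.06 11 [0.695 0.171] [0.709 0.196] [0.704 0.182 0.052]
0.04 0.06 19 [0.618 0.141] [0.639 0.155] [0.628 0.148 0.048]
0.04 0.06 21 [0.599 0.08 ] [0.611 0.121] [0.606 0.1   0.05 ]
0.04 0.06 18 [0.554 0.082] [0.575 0.124] [0.561 0.104 0.05 ]
0.04 0.06 18 [0.605 0.18 ] [0.61  0.217] [0.608 0.198 0.051]
0.04 0.06 18 [0.561 0.177] [0.567 0.212] [0.565 0.192 0.05 ]
```

```bash
python3 -m jog '[{"claw":255,"tz":-0.016,"turn":-0.184},{"claw":255,"tz":-0.016,"turn":-0.184},{"claw":255,"tz":-0.016,"turn":-0.184},{"claw":255,"tz":-0.016,"turn":-0.184},{"claw":255,"tz":-0.016,"turn":-0.184}]' 30
python3 -m jog '[{"claw":255,"turn":-0.184},{"claw":255,"tx":0.05,"ty":0.01},{"claw":255,"tx":0.05,"ty":0.01},{"claw":255,"tx":0.05,"ty":0.01},{"claw":255,"tx":0.05,"ty":0.01}]'
```

```text
validation failed for argument at $[0]...
validation failed for argument at $[0]...
```

```bash
python3 -m jog '[{"claw":255,"tx":0,"ty":0,"tz":-0.016,"turn":-0.184},{"claw":255,"tx":0,"ty":0,"tz":-0.016,"turn":-0.184},{"claw":255,"tx":0,"ty":0,"tz":-0.016,"turn":-0.184},{"claw":255,"tx":0,"ty":0,"tz":-0.016,"turn":-0.184},{"claw":255,"tx":0,"ty":0,"tz":-0.016,"turn":-0.184}]' 30
python3 -m jog '[{"claw":255,"tx":0,"ty":0,"tz":0,"turn":-0.184},{"claw":255,"tx":0.05,"ty":0.01,"tz":0,"turn":0},{"claw":255,"tx":0.05,"ty":0.01,"tz":0,"turn":0},{"claw":255,"tx":0.05,"ty":0.01,"tz":0,"turn":0},{"claw":255,"tx":0.05,"ty":0.01,"tz":0,"turn":0}]'
```

```text
time_s: 0.72
eef_pos: [0.2806, -0.5581, 0.3301]
orientation: [-0.0, 0.767, 0.641, 0.0]
wrist_force: [0.8, -0.9, -0.4]
opening: -0.0
gripper_force: 0.0
time_s: 1.35
eef_pos: [0.3209, -0.3567, 0.3297]
orientation: [-0.0, 0.708, 0.707, 0.0]
wrist_force: [0.1, -0.2, 0.1]
opening: -0.0002
gripper_force: 0.0
```

```bash
python3 -m jog '[{"claw":255,"tx":0.05,"ty":0.01,"tz":0,"turn":0},{"claw":255,"tx":0.05,"ty":0.01,"tz":0,"turn":0},{"claw":255,"tx":0.05,"ty":0.01,"tz":0,"turn":0},{"claw":255,"tx":0.05,"ty":0.01,"tz":0,"turn":0},{"claw":255,"tx":0.05,"ty":0.01,"tz":0,"turn":0}]'
python3 -m jog '[{"claw":255,"tx":0.05,"ty":0.01,"tz":0,"turn":0},{"claw":255,"tx":0.05,"ty":0.01,"tz":0,"turn":0},{"claw":255,"tx":0.05,"ty":0.01,"tz":0,"turn":0},{"claw":255,"tx":0.05,"ty":0.01,"tz":0,"turn":0},{"claw":255,"tx":0,"ty":0.01,"tz":0.0,"turn":0}]'
python3 -m jog '[{"claw":255,"tx":0,"ty":0,"tz":0.02,"turn":0},{"claw":255,"tx":0,"ty":0,"tz":0.02,"turn":0},{"claw":255,"tx":0,"ty":0,"tz":0.02,"turn":0},{"claw":255,"tx":0,"ty":0,"tz":0.02,"turn":0},{"claw":255,"tx":0,"ty":0,"tz":0.0,"turn":0}]'
```

```text
time_s: 1.98
eef_pos: [0.371, -0.1069, 0.33]
orientation: [0.0, 0.708, 0.707, 0.0]
wrist_force: [0.8, -1.0, 0.9]
opening: 0.0
gripper_force: 0.0
time_s: 2.6
eef_pos: [0.4213, 0.0942, 0.3298]
orientation: [-0.0, 0.706, 0.709, -0.0]
wrist_force: [0.4, 0.1, -0.6]
opening: -0.0001
gripper_force: 0.0
time_s: 3.22
eef_pos: [0.4204, 0.0904, 0.2488]
orientation: [-0.001, 0.708, 0.706, -0.002]
wrist_force: [-0.9, 0.1, 0.6]
opening: -0.0003
gripper_force: 0.0
```

```bash
python3 -m jog '[{"claw":255,"tx":-0.023,"ty":0.001,"tz":0,"turn":0},{"claw":255,"tx":-0.023,"ty":0.001,"tz":0,"turn":0},{"claw":255,"tx":-0.023,"ty":0.001,"tz":0,"turn":0},{"claw":255,"tx":-0.023,"ty":0.001,"tz":0,"turn":0},{"claw":255,"tx":-0.023,"ty":0.001,"tz":0,"turn":0}]'
python3 -m jog '[{"claw":255,"tx":-0.011,"ty":0.003,"tz":0,"turn":0},{"claw":255,"tx":-0.011,"ty":0.004,"tz":0,"turn":0},{"claw":255,"tx":-0.011,"ty":0.005,"tz":0,"turn":0},{"claw":255,"tx":-0.011,"ty":0.005,"tz":0,"turn":0},{"claw":255,"tx":-0.011,"ty":0.006,"tz":0,"turn":0}]'
python3 -m jog '[{"claw":255,"tx":-0.01,"ty":0.008,"tz":0,"turn":0},{"claw":255,"tx":-0.009,"ty":0.009,"tz":0,"turn":0},{"claw":255,"tx":-0.008,"ty":0.009,"tz":0,"turn":0},{"claw":255,"tx":-0.008,"ty":0.009,"tz":0,"turn":0},{"claw":255,"tx":-0.007,"ty":0.009,"tz":0,"turn":0}]'
python3 - <<'E'
from h import *
w=cloud(cap('scene'));z=w[...,2]
for n in('scene','side'):
    w=cloud(cap(n));z=w[...,2]
    m=(z>.262)&(z<.281)&(w[...,0]>.3)&(w[...,0]<.6)&(abs(w[...,1]+.1)<.2)
    q=w[m];print(len(q));
    nl,lab,st,ce=cv2.connectedComponentsWithStats(m.astype(np.uint8))
    for k in range(1,nl):
        if st[k,4]>20:
            r=cv2.minAreaRect((w[lab==k][:,:2]*1000).astype(np.float32)); print(st[k],cv2.boxPoints(r).round().tolist())
E
```

```text
time_s: 3.85
eef_pos: [0.4268, -0.0247, 0.2511]
orientation: [0.001, 0.708, 0.707, 0.001]
wrist_force: [1.0, 0.8, 0.3]
opening: -0.0002
gripper_force: 0.0
time_s: 4.47
eef_pos: [0.4497, -0.0791, 0.25]
orientation: [-0.0, 0.707, 0.707, 0.0]
wrist_force: [0.4, 1.6, 0.0]
opening: -0.0003
gripper_force: 0.6
time_s: 5.1
eef_pos: [0.4937, -0.1211, 0.25]
orientation: [-0.0, 0.707, 0.707, -0.0]
wrist_force: [-0.5, 0.9, 1.7]
opening: 0.0
gripper_force: 0.6
246
[307 176  40  15 245] [[516.0, -106.0], [540.0, -114.0], [581.0, 2.0], [557.0, 11.0]]
552
[253 158  22  17 165] [[502.0, -201.0], [524.0, -207.0], [540.0, -148.0], [518.0, -142.0]]
[277 175  47  28 354] [[521.0, -123.0], [540.0, -128.0], [576.0, 1.0], [557.0, 6.0]]
```

```bash
python3 -m jog '[{"claw":255,"tx":-0.005,"ty":0.008,"tz":0,"turn":0},{"claw":255,"tx":-0.004,"ty":0.008,"tz":0,"turn":0},{"claw":255,"tx":-0.003,"ty":0.008,"tz":0,"turn":0},{"claw":255,"tx":-0.003,"ty":0.008,"tz":0,"turn":0},{"claw":255,"tx":-0.002,"ty":0.008,"tz":0,"turn":0}]'
python3 -m jog '[{"claw":255,"tx":0,"ty":0.003,"tz":0,"turn":0},{"claw":255,"tx":0,"ty":0.003,"tz":0,"turn":0},{"claw":255,"tx":0,"ty":0.002,"tz":0,"turn":0},{"claw":255,"tx":0,"ty":0.002,"tz":0,"turn":0},{"claw":255,"tx":0,"ty":0.002,"tz":0,"turn":0}]'
python3 - <<'E'
from h import *
for n in('scene','side'):
    w=cloud(cap(n));z=w[...,2]
    m=(z>.262)&(z<.281)&(w[...,0]>.3)&(w[...,0]<.6)&(abs(w[...,1]+.1)<.2)
    nl,lab,st,ce=cv2.connectedComponentsWithStats(m.astype(np.uint8))
    for k in range(1,nl):
        if st[k,4]>20:
            r=cv2.minAreaRect((w[lab==k][:,:2]*1000).astype(np.float32)); print(st[k],cv2.boxPoints(r).round().tolist())
E
```

```text
time_s: 5.88
eef_pos: [0.5312, -0.1368, 0.2499]
orientation: [-0.003, 0.707, 0.707, -0.001]
wrist_force: [-10.1, 8.3, 11.4]
opening: -0.0001
gripper_force: 6.9
time_s: 6.5
eef_pos: [0.5373, -0.1375, 0.25]
orientation: [-0.007, 0.707, 0.707, -0.006]
wrist_force: [-46.0, 0.0, 33.4]
opening: -0.0003
gripper_force: 16.6
[307 166  39  24 259] [[551.0, -125.0], [574.0, -125.0], [575.0, 4.0], [552.0, 5.0]]
[243 177  21   9 103] [[561.0, -158.0], [562.0, -210.0], [577.0, -210.0], [576.0, -158.0]]
[273 184  50  19 276] [[557.0, 3.0], [559.0, -126.0], [576.0, -126.0], [574.0, 3.0]]
```

```bash
python3 -m jog '[{"claw":255,"tx":0,"ty":-0.006,"tz":0,"turn":0},{"claw":255,"tx":0,"ty":-0.01,"tz":0,"turn":0},{"claw":255,"tx":0,"ty":-0.02,"tz":0,"turn":0},{"claw":255,"tx":0,"ty":-0.02,"tz":0,"turn":0},{"claw":255,"tx":0,"ty":-0.02,"tz":0,"turn":0}]'
python3 -m jog '[{"claw":128,"tx":0,"ty":0,"tz":-0.03,"turn":0},{"claw":0,"tx":0,"ty":0,"tz":-0.03,"turn":0},{"claw":0,"tx":0,"ty":0,"tz":-0.03,"turn":0},{"claw":0,"tx":0,"ty":0,"tz":0,"turn":0},{"claw":0,"tx":0,"ty":0,"tz":0,"turn":0}]'
python3 - <<'E'
from h import *
for n in('scene','side'):
    w=cloud(cap(n,n+'1.png'));z=w[...,2]
    m=(z>.262)&(z<.281)&(w[...,0]>.3)&(w[...,0]<.6)&(abs(w[...,1]+.1)<.2)
    nl,lab,st,ce=cv2.connectedComponentsWithStats(m.astype(np.uint8))
    for k in range(1,nl):
        if st[k,4]>20:
            r=cv2.minAreaRect((w[lab==k][:,:2]*1000).astype(np.float32)); print(st[k],cv2.boxPoints(r).round().tolist())
E
```

```text
time_s: 7.22
eef_pos: [0.4687, -0.1377, 0.2498]
orientation: [0.0, 0.707, 0.707, 0.0]
wrist_force: [-0.2, -0.2, -0.7]
opening: 0.0003
gripper_force: 0.0
time_s: 7.85
eef_pos: [0.4688, -0.1375, 0.3392]
orientation: [-0.0, 0.707, 0.707, -0.0]
wrist_force: [-0.2, -0.7, -0.4]
opening: 0.0853
gripper_force: 0.0
[307 161  48  29 323] [[552.0, -161.0], [574.0, -161.0], [576.0, 5.0], [554.0, 5.0]]
[243 177  80  26 446] [[557.0, 3.0], [560.0, -211.0], [577.0, -211.0], [574.0, 3.0]]
```

View pics/side1.png

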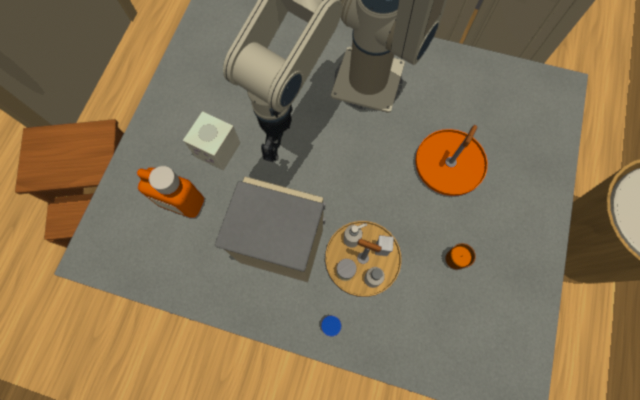

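The door is shut: its edge lies flush along the cupboard front at side (283,190), and the tray is undisturbed. Next, above the handle.

```bash
python3 -m jog '[{"claw":0,"tx":0.045,"ty":0.02,"tz":-0.01,"turn":0},{"claw":0,"tx":0.048,"ty":0.028,"tz":0,"turn":0},{"claw":0,"tx":0.048,"ty":0.028,"tz":0,"turn":0},{"claw":0,"tx":0.048,"ty":0.028,"tz":0,"turn":0},{"claw":0,"tx":0.048,"ty":0.028,"tz":0,"turn":0}]'
python3 -m jog '[{"claw":0,"tx":0.048,"ty":0.026,"tz":0,"turn":0},{"claw":0,"tx":0,"ty":0,"tz":0.0,"turn":0.12},{"claw":0,"tx":0,"ty":0,"tz":0.02,"turn":0},{"claw":0,"tx":0,"ty":0,"tz":0.01,"turn":0},{"claw":0,"tx":0,"ty":0,"tz":0,"turn":0}]'
python3 - <<'E'
from h import *
c=cap('wrist','wrist1.png');w=cloud(c)
m=(w[...,2]>.2)&(w[...,2]<.236)&(np.hypot(w[...,0]-.628,w[...,1]-.149)<.06)
q=w[m];print(len(q))
h=q[q[:,2]>.222]
for s in(h,q): print(cv2.minAreaRect((s[:,:2]*1000).astype(np.float32)),s.mean(0))
print(np.nanmax(w[...,2]),-c['R'].T@c['t'])
E
```

```text
time_s: 8.57
eef_pos: [0.6018, 0.101, 0.3486]
orientation: [-0.001, 0.707, 0.707, -0.001]
wrist_force: [0.1, -0.4, -0.4]
opening: 0.0849
gripper_force: 0.0
time_s: 9.2
eef_pos: [0.6268, 0.147, 0.3184]
orientation: [-0.001, 0.749, 0.663, -0.001]
wrist_force: [-0.1, -0.7, 0.3]
opening: 0.0856
gripper_force: 0.0
1642
((629.3919067382812, 149.3518829345703), (62.11122512817383, 13.81578540802002), 85.72096252441406) [0.62957313 0.15061417 0.22596986]
((629.478515625, 149.35403442382812), (62.1198844909668, 14.005206108093262), 85.62181091308594) [0.62972988 0.15254468 0.22487394]
0.3924143799125532 [0.63661771 0.22489004 0.44167095]
```

View pics/wrist1.png

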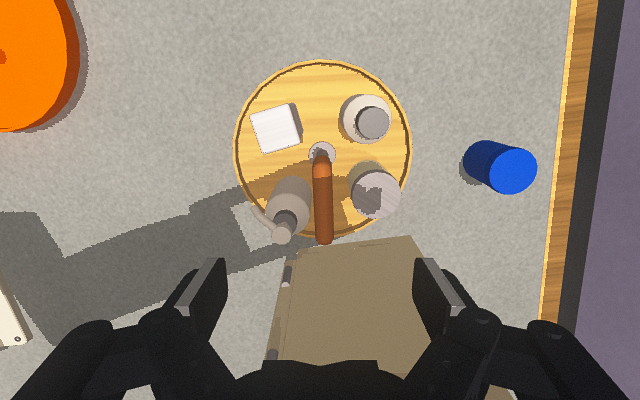

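The handle runs from (322,160) to (324,240) in the wrist view, between the open fingers. The pump bottle is at (285,215), so the way down is clear.

```bash
python3 -m jog '[{"claw":0,"tx":0.0025,"ty":0.002,"tz":0.02,"turn":-0.035},{"claw":0,"tx":0,"ty":0,"tz":0.025,"turn":0},{"claw":0,"tx":0,"ty":0,"tz":0.025,"turn":0},{"claw":0,"tx":0,"ty":0,"tz":0.02,"turn":0},{"claw":0,"tx":0,"ty":0,"tz":0.016,"turn":0}]'
python3 -m jog '[{"claw":40,"tx":0,"ty":0,"tz":0,"turn":0},{"claw":80,"tx":0,"ty":0,"tz":0,"turn":0},{"claw":120,"tx":0,"ty":0,"tz":0,"turn":0},{"claw":160,"tx":0,"ty":0,"tz":0,"turn":0},{"claw":180,"tx":0,"ty":0,"tz":0,"turn":0}]' 25
python3 -m jog '[{"claw":190,"tx":0,"ty":0,"tz":0,"turn":0},{"claw":200,"tx":0,"ty":0,"tz":0,"turn":0},{"claw":210,"tx":0,"ty":0,"tz":0,"turn":0},{"claw":220,"tx":0,"ty":0,"tz":0,"turn":0},{"claw":255,"tx":0,"ty":0,"tz":0,"turn":0}]' 25
```

```text
time_s: 9.88
eef_pos: [0.6296, 0.1495, 0.2126]
orientation: [-0.0, 0.737, 0.676, -0.0]
wrist_force: [-0.1, 0.2, 0.8]
opening: 0.0851
gripper_force: 0.0
time_s: 10.5
eef_pos: [0.6299, 0.1495, 0.2144]
orientation: [0.0, 0.737, 0.676, 0.0]
wrist_force: [0.2, -0.1, 0.3]
opening: 0.0253
gripper_force: 0.0
time_s: 11.12
eef_pos: [0.6293, 0.1495, 0.214]
orientation: [-0.0, 0.737, 0.676, -0.0]
wrist_force: [-4.0, -0.3, 3.2]
opening: 0.0137
gripper_force: 25.8
```

```bash
python3 -m jog '[{"claw":255,"tx":0,"ty":0,"tz":0,"turn":0.008},{"claw":255,"tx":0,"ty":0,"tz":0,"turn":0.016},{"claw":255,"tx":0,"ty":0,"tz":0,"turn":0.024},{"claw":255,"tx":0,"ty":0,"tz":0,"turn":0.03},{"claw":255,"tx":0,"ty":0,"tz":0,"turn":0.035}]'
python3 -m jog '[{"claw":255,"tx":0,"ty":0,"tz":0,"turn":0.036},{"claw":255,"tx":0,"ty":0,"tz":0,"turn":0.036},{"claw":255,"tx":0,"ty":0,"tz":0,"turn":0.036},{"claw":255,"tx":0,"ty":0,"tz":0,"turn":0.036},{"claw":255,"tx":0,"ty":0,"tz":0,"turn":0.036}]'
python3 -m jog '[{"claw":255,"tx":0,"ty":0,"tz":0,"turn":0.036},{"claw":255,"tx":0,"ty":0,"tz":0,"turn":0.036},{"claw":255,"tx":0,"ty":0,"tz":0,"turn":0.036},{"claw":255,"tx":0,"ty":0,"tz":0,"turn":0.036},{"claw":255,"tx":0,"ty":0,"tz":0,"turn":0.036}]'
python3 -m jog '[{"claw":255,"tx":0,"ty":0,"tz":0,"turn":0.036},{"claw":255,"tx":0,"ty":0,"tz":0,"turn":0.036},{"claw":255,"tx":0,"ty":0,"tz":0,"turn":0.036},{"claw":255,"tx":0,"ty":0,"tz":0,"turn":0.036},{"claw":255,"tx":0,"ty":0,"tz":0,"turn":0.036}]'
python3 -m jog '[{"claw":255,"tx":0,"ty":0,"tz":0,"turn":0.035},{"claw":255,"tx":0,"ty":0,"tz":0,"turn":0.03},{"claw":255,"tx":0,"ty":0,"tz":0,"turn":0.024},{"claw":255,"tx":0,"ty":0,"tz":0,"turn":0.016},{"claw":255,"tx":0,"ty":0,"tz":0,"turn":0.008}]'
python3 - <<'E'
from h import *
from scipy.cluster.hierarchy import fcluster,linkage
for n in('scene','side','wrist'):
    c=cap(n,n+'2.png');q=cloud(c).reshape(-1,3)
    q=q[np.isfinite(q[:,0])&(np.hypot(q[:,0]-.629,q[:,1]-.149)<.12)]
    for lo,hi in((.1,.128),(.04,.1)):
        s=q[(q[:,2]>lo)&(q[:,2]<hi)]
        if len(s)>2000: s=s[::len(s)//2000]
        if len(s)<5: continue
        l=fcluster(linkage(s[:,:2]),.006,'distance')
        for k in set(l):
            x=s[l==k]
            if len(x)>8: print(n,lo,len(x),x[:,:2].min(0).round(3),x[:,:2].max(0).round(3),x[:,2].max().round(3))
E
```

```text
time_s: 11.75
eef_pos: [0.6294, 0.1495, 0.214]
orientation: [-0.0, 0.774, 0.633, -0.0]
wrist_force: [-4.8, -0.3, 4.4]
opening: 0.014
gripper_force: 26.0
time_s: 12.38
eef_pos: [0.6295, 0.1495, 0.214]
orientation: [-0.0, 0.828, 0.56, -0.0]
wrist_force: [-5.1, -1.0, 3.8]
opening: 0.0135
gripper_force: 26.0
time_s: 13.0
eef_pos: [0.6296, 0.1495, 0.2141]
orientation: [-0.0, 0.875, 0.484, -0.0]
wrist_force: [-4.8, -0.2, 3.8]
opening: 0.014
gripper_force: 26.1
time_s: 13.62
eef_pos: [0.6296, 0.1494, 0.214]
orientation: [0.0, 0.915, 0.403, -0.0]
wrist_force: [-5.9, -0.9, 4.2]
opening: 0.0138
gripper_force: 26.1
time_s: 14.25
eef_pos: [0.6297, 0.1494, 0.2141]
orientation: [0.0, 0.936, 0.351, -0.0]
wrist_force: [-4.9, -0.5, 3.7]
opening: 0.0135
gripper_force: 26.1
scene 0.1 149 [0.603 0.186] [0.656 0.238] 0.122
scene 0.1 80 [0.535 0.13 ] [0.57  0.169] 0.128
scene 0.04 69 [0.603 0.186] [0.632 0.237] 0.1
scene 0.04 58 [0.534 0.124] [0.556 0.17 ] 0.099
side 0.1 11 [0.634 0.142] [0.639 0.156] 0.128
side 0.1 230 [0.606 0.186] [0.661 0.239] 0.121
side 0.1 106 [0.676 0.12 ] [0.722 0.166] 0.127
side 0.1 116 [0.619 0.055] [0.67  0.108] 0.107
side 0.04 203 [0.615 0.056] [0.671 0.109] 0.1
side 0.04 96 [0.674 0.118] [0.725 0.169] 0.1
side 0.04 25 [0.631 0.141] [0.639 0.157] 0.097
side 0.04 54 [0.636 0.187] [0.659 0.22 ] 0.098
wrist 0.1 490 [0.539 0.14 ] [0.589 0.171] 0.128
wrist 0.1 72 [0.625 0.145] [0.637 0.156] 0.126
wrist 0.1 1233 [0.605 0.184] [0.66  0.238] 0.117
wrist 0.1 432 [0.677 0.128] [0.72  0.165] 0.128
wrist 0.1 143 [0.618 0.058] [0.666 0.108] 0.101
wrist 0.04 431 [0.556 0.13 ] [0.589 0.172] 0.1
wrist 0.04 1351 [0.615 0.054] [0.67  0.109] 0.1
wrist 0.04 377 [0.672 0.123] [0.724 0.169] 0.1
wrist 0.04 134 [0.638 0.186] [0.658 0.219] 0.098
wrist 0.04 107 [0.626 0.144] [0.638 0.156] 0.1
```

View pics/wrist2.png

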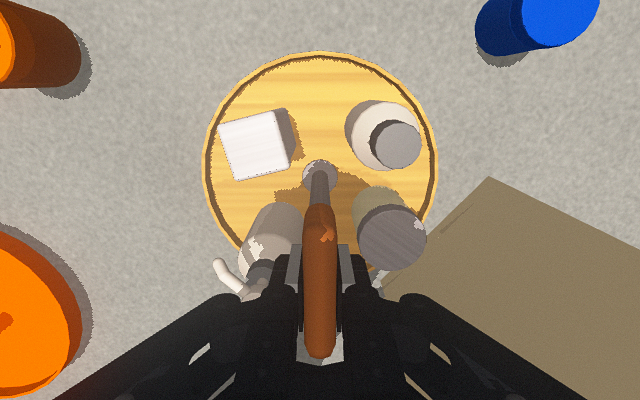

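View pics/side2.png

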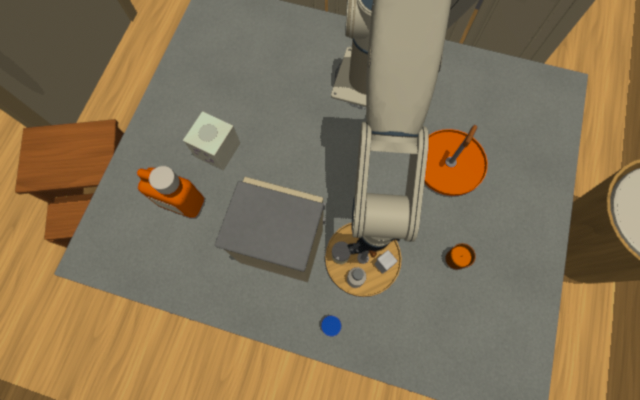

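The wrist view shows all four containers upright: tin (255,145), cap bottle (385,135), jar (390,235) and pump bottle (265,240). The handle is gripped at (320,250). The pump bottle measures about 66 mm ahead of the axis and 2 mm sideways. I'll let it settle, then hand in.

```bash
python3 -m jog '[{"claw":255,"tx":0,"ty":0,"tz":0,"turn":0},{"claw":255,"tx":0,"ty":0,"tz":0,"turn":0},{"claw":255,"tx":0,"ty":0,"tz":0,"turn":0},{"claw":255,"tx":0,"ty":0,"tz":0,"turn":0},{"claw":255,"tx":0,"ty":0,"tz":0,"turn":0}]'
python3 -c "
from workcell import workorder
print(workorder.finish_job())"
```

```text
time_s: 15.02
eef_pos: [0.6297, 0.1494, 0.214]
orientation: [0.0, 0.936, 0.351, -0.0]
wrist_force: [-5.0, -0.3, 3.7]
opening: 0.0136
gripper_force: 26.1
the job is handed in; nothing more can be done
None
```

I handed the job in at about 15 s: the door measures shut, the pump bottle is at the front (about 66 mm ahead of the axis, 2 mm off centre), and the handle is still gripped at about 26 N; the hand-in returned no verdict.

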